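# Hold the block heater's lid open for a colleague

## Robot

A 6-joint arm with a two-finger parallel gripper is mounted at the origin on the work surface. World frame = base frame: x ahead of the robot, y to its left, z up, the work surface at z = 0. Lengths are in m, angles in degrees, forces in N, time in s.
With the tool pointing down it reaches from about 0.375 to 0.9 m from the base axis. Payload 3.1 kg.
Tool frame: the origin (TCP) lies at the very end of the fingers, on their centre line; the grasp point (between the pads) lies 19 mm behind it; z points along the fingers, y is the direction in which the jaws open and shut (so a half turn about z gives the same grasp; the last joint's range is limited). The gripper opens to 87 mm and grips with 3 to 60 N. Pads are 19 mm wide; open, the fingers measure 117 mm over their backs; the gripper's body (75 mm by 190 mm) begins 51 mm behind the grasp point.
Start: joints at [65.518, 30.224, 82.088, -0, 67.689, -10.227], TCP at [0.154, 0.606, 0.223] pointing down, gripper open.
Joint ranges: [-176.69, 176.69], [-43.24, 126.21], [12.49, 139.97], [-82, 262], [0, 151.66], [-163.58, 163.58]. Speed limits (degrees/s): [159.86, 159.86, 180, 180, 180, 180].

## Interface

Orientations are given as a 3x3 rotation matrix whose columns are the frame's x, y, z axes.
In Python, from rig import bot gives the robot as it stands. The module is installed in compiled form; this text tells all that it offers.
- The arm moves only by the tool play_rows, never from a script. Its argument "targets" is a list of rows, each a list of 7 numbers: the closure, from 0 (fully open) to 1 (shut), then the shift along the world's x, y, z in m, then the turn, a rotation vector about the world's x, y, z in rad. A call has 1 to 12 rows; each row shifts and turns the commanded pose from where the row before left it; what a row does not reach is not made up. A row lasts 1/8 s, in which the tool goes at most 62.5 mm and 10.7 degrees, less where a joint would pass 70% of its speed; a pose out of reach is approached as far as the arm can. A call with a gripper value outside its range is refused whole. The fingers move at their own pace and stop on an object; the grip force is fixed at half the most. Time passes only in rows, so rows that do not move let the fingers close. It gives the time, the measured TCP pose, the force and the opening at its end, in the units of the state.
- bot.read_state(): the state, without advancing time (a new reading comes with each control period).
- bot.capture(name): name is "scene" or "top"; returns the picture (384x512x3 uint8, blue, green, red); there is no depth.
- bot.get_calibration(name): a dict with "fx", "fy", "cx", "cy" (pixels), "R" (3x3) and "t" (3): a world point X has camera coordinates R X + t. Camera axes: x right, y down, z forward; pixel columns grow to the right and rows downward; lengths in m; the calibration is good to about 2 mm. A picture is of the moment at which its call begins. get_calibration takes no time and is no camera call.
- bot.hand_in(): hands the job in, once; it reports no verdict.
The state is a dict: "time_s": time; "joint_positions": joint angles; "qvel": joint speeds; "tau": joint torques, N m; "position": TCP position; "tcp_rot": TCP orientation; "force": force on the tool from outside, world axes, zero at the start; "moment": the same for the moment, N m; "opening": opening from 0.0 (shut) to 1.0 (fully open).
Only numpy, scipy, OpenCV 4.12 (cv2) and the standard library are available. Lean on these libraries where they do the work, as an engineer would, in place of code of your own. Each camera call takes 0.05 s, during which the arm holds its last target. There are 200 camera calls.

## Task

My colleague needs both hands to move the tubes out of the block heater: take the tube rack off the heater's lid and set it down upright in the steel tray, then lift the lid to about 60 degrees open and hold it there. The lid falls shut by itself, so finish still holding it; do not let it drop, and do not push it back to its stop. Do not drop or tip the rack, and leave the beaker, bottle and tip box where they are.

Things in the scene. Friction and masses are not known exactly. Their poses are not given: they have to be found in the camera images.
- heater: Cream block heater for small tubes, fixed, 270 mm deep (x) by 240 wide (y). Origin: centre of its underside; +x runs from its front to its back (hinge side). Sloping control panel, 48 to 63 mm high, in the front 90 mm; behind it a 106 mm high housing with the clear hinged lid (shut: flat top 149 mm above the bench, x -47 to +125, y -110 to +110 mm). Left or right of the middle, turned up to 0.35 rad.
- lid (a joint): Angle of the heater's lid in rad: 0 shut, growing as its front edge is raised; 60 degrees is 1.047; stop at 1.53. About 0.4 kg, no spring, almost no friction: it falls shut from any angle when let go. It turns about the heater's y axis through hinge.
- hinge (a point): Middle of the lid's hinge axis at the back of the heater, 125 mm behind the heater's origin (heater +x) and 112 mm above the bench; the axis runs along the heater's y. Its axes are the heater's and do not turn with the lid.
- handle (a point): Middle of the lid's handle: round steel bar 12 mm thick, 120 long, parallel to the hinge (its y), centre line 45 mm in front of the lid's front face (39 mm clear gap). Lid shut: 217 mm in front of the hinge, 18 above it, 130 above the bench, about 70 above the panel. Moves and turns with the lid. Can be pinched from above; the bar turns between the fingers as the lid rises.
- rack_mid (a point): Centre, half-way up, of the white two-row tube rack: 118 mm long (its x), 42 wide (its y), 45 high (its z, up), straight sides, about 140 g, with four small capped tubes whose caps stand up to 5 mm above its top. It stands loose on the lid, its length roughly along the handle (within 0.4 rad).
- tray: Shallow stainless steel tray, fixed, 180 mm (its x) by 250 mm (its y), 20 mm high, walls 4 mm, floor 4 mm thick. Origin: centre of its underside on the bench, z up. On the other side of the robot's middle from the heater, turned by up to 0.4 rad.
- beaker: Bystander: empty glass beaker, 54 mm across, 65 mm high; origin at the centre of its underside. Between heater and tray, near the robot.
- bottle: Bystander: capped amber bottle, 60 mm across, 130 mm high; origin at the centre of its underside. Beyond the work.
- tipbox: Bystander: grey box of pipette tips, 122 by 87 mm, 67 mm high; origin at the centre of its underside. Beside the bottle, beyond the work.
Things that resemble listed ones, but are neither listed nor needed, are in the scene too. Leave any red look-alike of the part that bears rack_mid alone.

How it is judged:
By the outcome, as a careful person would: the job done as asked, in the order asked, and still so for the second after the job is handed in, while the arm keeps its last pose, push and grip.
It also fails if it takes over 51 s, if anything falls off the work surface, if the arm or the gripper's body presses on something with over 40 N, if the wrist force passes 120 N, or if a joint passes its speed limit or range.

## Working session

There is one attempt and no reset: what is moved stays moved. The work goes in short steps, Python scripts to look and compute and a tool call to move; the robot and the scene stay as the last step left them, time stands still between calls to the robot, and variables do not carry over. Pictures are saved under pics/ and viewed, about 8 in all and at most 12, crops included, and the job is handed in when it is done.

Besides the shell and the picture viewer there is one more tool, called after "Request:" by a JSON object that holds its "fn" and its "kwargs", one argument or row to a line. play_rows: Moves the arm, as the interface text tells. Its arguments: {"type":"object","properties":{"targets":{"type":"array","items":{"type":"array","items":{"type":"number"}}}},"required":["targets"]}

```bash
mkdir -p pics
cat > h.py <<'E'
from rig import bot
import numpy as np, cv2
def cal(n):
    c=bot.get_calibration(n); K=np.array([[c['fx'],0,c['cx']],[0,c['fy'],c['cy']],[0,0,1]]); return K,np.array(c['R']),np.array(c['t']).ravel()
def ray(n,u,v):
    K,R,t=cal(n); d=R.T@np.linalg.solve(K,[u,v,1.]); return -R.T@t,d
def onz(n,u,v,z):
    o,d=ray(n,u,v); return o+d*(z-o[2])/d[2]
def proj(n,X):
    K,R,t=cal(n); p=K@(R@np.array(X)+t); return p[:2]/p[2]
def tri(a,b):
    o1,d1=ray('scene',*a); o2,d2=ray('top',*b)
    A=np.c_[d1,-d2]; s=np.linalg.lstsq(A,o2-o1,rcond=None)[0]
    p,q=o1+s[0]*d1,o2+s[1]*d2; return (p+q)/2,np.linalg.norm(p-q)
E
python3 - <<'E'
from h import *
for n in('scene','top'):
    im=bot.capture(n); cv2.imwrite(f'pics/{n}0.png',im)
    K,R,t=cal(n); print(n,K[0,0],-R.T@t,R[2])
print(bot.read_state())
E
```

```text
scene 355.2446165398793 [ 1.04968831 -0.0524851   0.80340389] [-0.5261231   0.06760459 -0.847717  ]
top 479.7053800974476 [ 0.43283055 -0.01731385  1.43275139] [ 1.46639789e-01  7.27222765e-04 -9.89189690e-01]
{'time_s': 0.1, 'joint_positions': array([ 6.55185226e+01,  3.02744548e+01,  8.21478244e+01, -5.01544866e-04,
        6.76904161e+01, -1.02272367e+01]), 'qvel': array([-0.08638139, -0.14929731, -0.18995393,  0.08363139, -0.01585497,
       -0.12908207]), 'tau': array([ 1.00063352e-05, -4.40983522e+01, -1.77151823e+01,  6.35242439e-02,
        5.33103780e-02, -4.55769464e-05]), 'position': array([0.15358867, 0.60516029, 0.22166753]), 'tcp_rot': array([[-9.69213370e-01,  2.46221019e-01, -8.07712108e-04],
       [ 2.46222107e-01,  9.69211771e-01, -1.79342437e-03],
       [ 3.41265308e-04, -1.93708745e-03, -9.99998066e-01]]), 'force': array([ 0.08445037, -0.50752558,  0.24063324]), 'moment': array([0.00738325, 0.01617831, 0.02198035]), 'opening': 1.0031917910016102}
```

View pics/scene0.png

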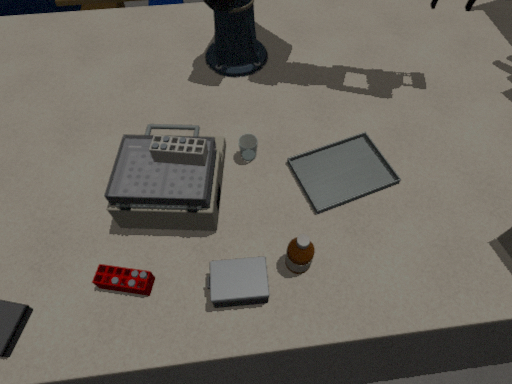

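View pics/top0.png

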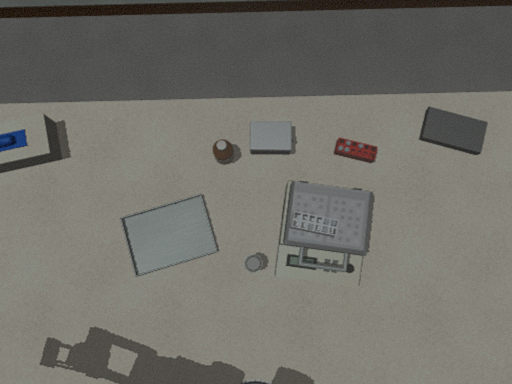

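Scene view: the white rack is on the lid at (179,150), the handle at (172,128) and the tray at (343,172). The beaker is at (248,147), the bottle at (300,255) and the tip box at (239,280).
Top view: rack (315,223), handle bar (325,267), tray (170,235).
Candidates for the rack: the white one on the lid (scene 179,150 / top 315,223), the red look-alike (scene 124,280 / top 356,150) and the grey tip box (scene 239,280). I choose the white one on the lid and check it in a close crop.

Run:
```python
import cv2,numpy as np
a=cv2.imread('pics/scene0.png')[115:235,100:235]; b=cv2.imread('pics/top0.png')[170:290,265:385]
r=lambda i,f:cv2.resize(i,None,fx=f,fy=f,interpolation=cv2.INTER_CUBIC)
a=r(a,3)
b=r(b,3)
cv2.imwrite('pics/c1.png',np.hstack([a,b]))
print(a.shape,b.shape)
```

```text
(360, 405, 3) (360, 360, 3)
```

View pics/c1.png

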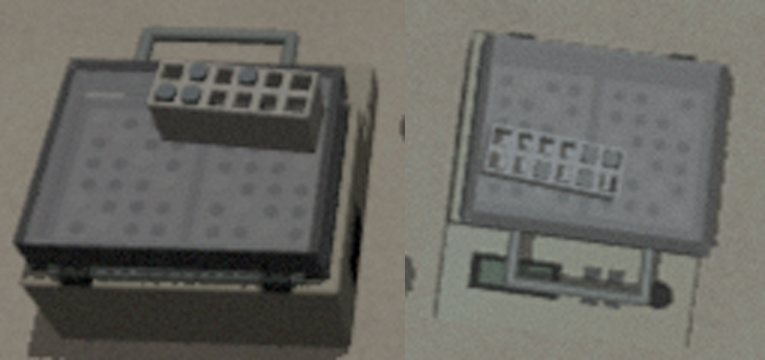

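The white rack is confirmed: two rows with four capped tubes, standing on the clear lid. In the crop its top corners are at scene (158,62), (320,70), (315,110), (150,108) and top (613,195), (485,170), (492,122), (621,150).

Run:
```python
from h import *
S=lambda x,y:(100+x/3-.33,115+y/3-.33); T=lambda x,y:(265+(x-405)/3-.33,170+y/3-.33)
def go(name,L):
    P=[]
    for s,t in L:
        p,e=tri(s,t); P.append(p); print(name,p.round(4),'gap',round(e,4))
    P=np.array(P); print(' mean',P.mean(0).round(4)); return P
r=go('rack',[(S(158,62),T(613,195)),(S(320,70),T(485,170)),(S(315,110),T(492,122)),(S(150,108),T(621,150))])
for i in range(4): print(np.linalg.norm(r[i]-r[(i+1)%4]).round(3))
d=(r[1]-r[0]+r[2]-r[3]); print('rack long yaw',np.degrees(np.arctan2(d[1],d[0])))
h=go('handle',[(S(146,33),T(650,298)),(S(294,38),T(513,281))]); d=h[1]-h[0];print('yaw',np.degrees(np.arctan2(d[1],d[0])),np.linalg.norm(d))
l=go('lid',[(S(72,60),T(712,250)),(S(340,67),T(465,222)),(S(328,250),T(480,35)),(S(18,245),T(728,68))])
for i in range(4): print(np.linalg.norm(l[i]-l[(i+1)%4]).round(3))
d=(l[1]-l[0]+l[2]-l[3]); print('lid y yaw',np.degrees(np.arctan2(d[1],d[0])))
t=go('tray',[((366,136),(136,273)),((398,180),(122,217)),((319,210),(205,196)),((288,163),(218,251))])
for i in range(4): print(np.linalg.norm(t[i]-t[(i+1)%4]).round(3))
d=(t[0]-t[3]+t[1]-t[2]); print('tray y yaw',np.degrees(np.arctan2(d[1],d[0])))
print('beaker',onz('top',255,263,.0),onz('top',254,262,.065))
```

```text
rack [ 0.5049 -0.2204  0.1966] gap 0.0023
rack [ 0.5286 -0.1064  0.1984] gap 0.0075
rack [ 0.5693 -0.1124  0.2033] gap 0.0098
rack [ 0.5436 -0.228   0.1915] gap 0.0016
 mean [ 0.5366 -0.1668  0.1975]
0.116
0.041
0.119
0.04
rack long yaw 77.83590458015374
handle [ 0.4156 -0.2539  0.1342] gap 0.0079
handle [ 0.4339 -0.1324  0.1317] gap 0.0087
 mean [ 0.4248 -0.1932  0.1329]
yaw 81.4637094942614 0.12287547467097078
lid [ 0.456  -0.3061  0.1541] gap 0.0096
lid [ 0.4867 -0.0926  0.1509] gap 0.0038
lid [ 0.6545 -0.1112  0.1507] gap 0.0049
lid [ 0.6191 -0.3338  0.1443] gap 0.0067
 mean [ 0.5541 -0.2109  0.15  ]
0.216
0.169
0.226
0.166
lid y yaw 81.38220215649646
tray [0.4185 0.3375 0.0134] gap 0.0063
tray [0.5825 0.3767 0.0216] gap 0.002
tray [0.642  0.1411 0.0188] gap 0.0224
tray [0.4768 0.0989 0.0005] gap 0.0081
 mean [0.53   0.2386 0.0136]
0.169
0.243
0.172
0.246
tray y yaw 103.9453039373505
beaker [ 0.43828735 -0.01399159  0.        ] [ 0.44090028 -0.01138762  0.065     ]
```

Request:
{"fn": "play_rows", "kwargs": {
  "targets": [
    [0,0.029,-0.034,0.007,0,0,-0.064],
    [0,0.029,-0.034,0.007,0,0,-0.064],
    [0,0.029,-0.034,0.007,0,0,-0.064],
    [0,0.029,-0.034,0.007,0,0,-0.064],
    [0,0.029,-0.034,0.007,0,0,-0.064],
    [0,0.029,-0.034,0.007,0,0,-0.064],
    [0,0.029,-0.034,0.007,0,0,-0.064],
    [0,0.029,-0.034,0.007,0,0,-0.064],
    [0,0.029,-0.034,0.007,0,0,-0.064],
    [0,0.029,-0.034,0.007,0,0,-0.064],
    [0,0.029,-0.034,0.007,0,0,-0.064],
    [0,0.029,-0.034,0.007,0,0,-0.064]
  ]
}}

```text
time_s: 1.6
position: [0.5023, 0.1965, 0.3064]
tcp_rot: [[-0.524, 0.852, -0.001], [0.852, 0.524, 0.0], [0.0, -0.001, -1.0]]
force: [-0.8, 0.4, -0.7]
opening: 1.0
```

Request:
{"fn": "play_rows", "kwargs": {
  "targets": [
    [0,0.003,-0.031,0,0,0,-0.064],
    [0,0.003,-0.031,0,0,0,-0.064],
    [0,0.003,-0.031,0,0,0,-0.064],
    [0,0.003,-0.031,0,0,0,-0.064],
    [0,0.003,-0.031,0,0,0,-0.064],
    [0,0.003,-0.031,0,0,0,-0.064],
    [0,0.003,-0.031,0,0,0,-0.064],
    [0,0.003,-0.031,0,0,0,-0.064],
    [0,0.003,-0.031,0,0,0,-0.064],
    [0,0.003,-0.031,0,0,0,-0.064],
    [0,0.003,-0.031,0,0,0,-0.064],
    [0,0,0,0,0,0,-0.064]
  ]
}}

```text
time_s: 3.1
position: [0.5349, -0.1455, 0.3059]
tcp_rot: [[0.217, 0.976, -0.001], [0.976, -0.217, -0.0], [-0.0, -0.001, -1.0]]
force: [-0.7, 0.3, -0.3]
opening: 1.004
```

Run:
```python
from h import *
s=bot.read_state(); R=s['tcp_rot']; print(s['time_s'],s['position'],s['joint_positions'].round(1),np.degrees(np.arctan2(R[1,1],R[0,1])),R[:,2],s['force'])
```

```text
3.1 [ 0.53488339 -0.14551     0.30592874] [-26.8  19.6  86.2  -0.   74.2 -14.2] -12.552520248406463 [-6.28432914e-04 -3.10052001e-04 -9.99999754e-01] [-0.68223869  0.27701808 -0.34444757]
```

Request:
{"fn": "play_rows", "kwargs": {
  "targets": [
    [0,0.001,-0.011,-0.01,0,0,0],
    [0,0.001,-0.01,-0.015,0,0,0],
    [0,0,0,-0.016,0,0,0],
    [0,0,0,-0.016,0,0,0],
    [0,0,0,-0.016,0,0,0],
    [0,0,0,-0.016,0,0,0],
    [0,0,0,-0.016,0,0,0],
    [0,0,0,-0.016,0,0,0],
    [0,0,0,-0.014,0,0,0],
    [0,0,0,-0.01,0,0,0],
    [0,0,0,0,0,0,0]
  ]
}}

```text
time_s: 4.47
position: [0.5364, -0.164, 0.1607]
tcp_rot: [[0.212, 0.977, -0.002], [0.977, -0.212, 0.001], [0.0, -0.002, -1.0]]
force: [-0.0, -0.8, 0.1]
opening: 0.999
```

Run:
```python
from h import *
a=bot.capture('scene')[100:220,100:240]; b=bot.capture('top')[170:290,265:385]
r=lambda i:cv2.resize(i,None,fx=3,fy=3,interpolation=cv2.INTER_CUBIC)
cv2.imwrite('pics/c2.png',np.hstack([r(a),r(b)])); print(bot.read_state()['position'])
```

```text
[ 0.53715694 -0.16442163  0.16176323]
```

View pics/c2.png

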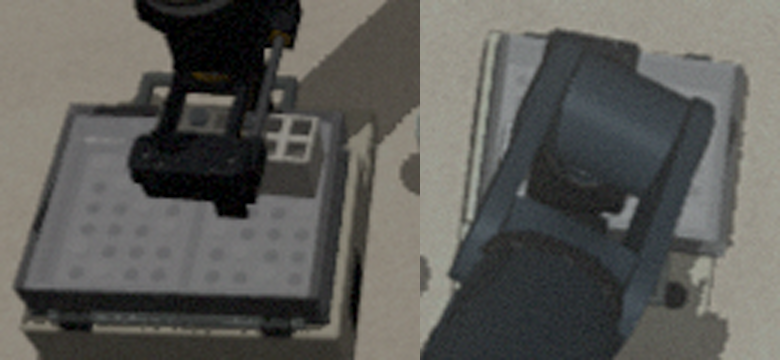

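The fingers straddle the rack near its middle; the near fingertip is at crop (233,212), clear of the rack's face. Closing now.

Request:
{"fn": "play_rows", "kwargs": {
  "targets": [
    [0.3,0,0,0,0,0,0],
    [0.5,0,0,0,0,0,0],
    [1,0,0,0,0,0,0],
    [1,0,0,0,0,0,0],
    [1,0,0,0,0,0,0],
    [1,0,0,0,0,0,0],
    [1,0,0,0,0,0,0],
    [1,0,0,0,0,0,0]
  ]
}}

```text
time_s: 5.58
position: [0.5367, -0.1642, 0.1615]
tcp_rot: [[0.212, 0.977, -0.0], [0.977, -0.212, 0.0], [0.0, -0.0, -1.0]]
force: [0.7, -0.3, 0.0]
opening: 0.479
```

Request:
{"fn": "play_rows", "kwargs": {
  "targets": [
    [1,0,0,0.004,0,0,0],
    [1,0,0,0.008,0,0,0],
    [1,0,0,0.012,0,0,0],
    [1,0,0,0.015,0,0,0],
    [1,0,0,0.015,0,0,0],
    [1,0,0,0.015,0,0,0],
    [1,0,0,0.01,0,0,0],
    [1,0,0,0.006,0,0,0],
    [1,0,0.01,0,0,0,0.01],
    [1,0,0.02,0,0,0,0.02],
    [1,0,0.025,0,0,0,0.03],
    [1,0,0.025,0,0,0,0.03]
  ]
}}

```text
time_s: 7.08
position: [0.5361, -0.0819, 0.2458]
tcp_rot: [[0.122, 0.993, -0.002], [0.993, -0.121, 0.001], [0.001, -0.002, -1.0]]
force: [-0.0, 0.3, -1.7]
opening: 0.485
```

Request:
{"fn": "play_rows", "kwargs": {
  "targets": [
    [1,-0.001,0.028,0,0,0,0.032],
    [1,-0.001,0.028,0,0,0,0.032],
    [1,-0.001,0.028,0,0,0,0.032],
    [1,-0.001,0.028,0,0,0,0.032],
    [1,-0.001,0.028,0,0,0,0.032],
    [1,-0.001,0.028,0,0,0,0.032],
    [1,0,0.028,0,0,0,0.032],
    [1,0,0.028,0,0,0,0.032],
    [1,0,0.028,0,0,0,0.032],
    [1,0,0.028,0,0,0,0.032],
    [1,0,0.025,0,0,0,0.03],
    [1,0,0.018,0,0,0,0.015]
  ]
}}

```text
time_s: 8.57
position: [0.5294, 0.2408, 0.2459]
tcp_rot: [[-0.241, 0.97, -0.002], [0.97, 0.241, -0.0], [0.0, -0.002, -1.0]]
force: [1.1, 0.2, -1.0]
opening: 0.479
```

Run:
```python
from h import *
im=bot.capture('scene'); cv2.imwrite('pics/c3.png',cv2.resize(im[20:230,120:420],None,fx=2.5,fy=2.5,interpolation=cv2.INTER_CUBIC))
s=bot.read_state();R=s['tcp_rot']; print(s['position'],np.degrees(np.arctan2(R[1,1],R[0,1])),s['force'],s['opening'],s['time_s'])
```

```text
[0.5296541  0.24253161 0.24602637] 14.011136857855023 [ 0.76379243  1.54920666 -0.85578878] 0.48563300182866487 8.625
```

View pics/c3.png

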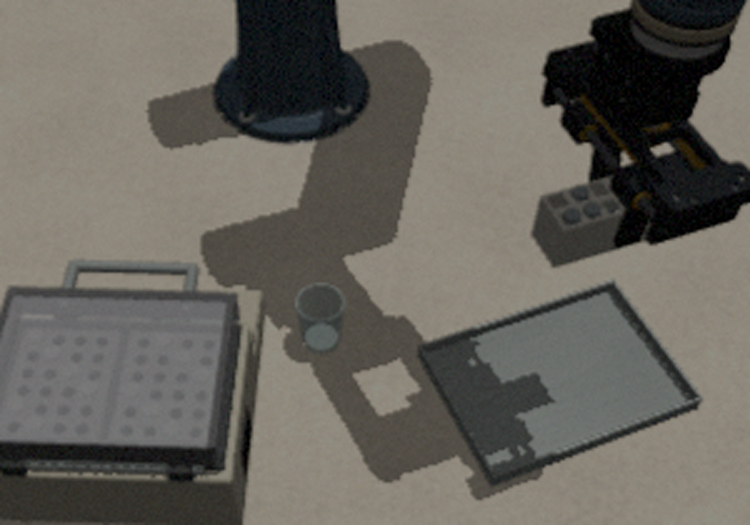

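The rack hangs level in the fingers at crop (580,215), over the tray in plan; the lid is clear and the beaker hasn't moved. Lowering it.

Request:
{"fn": "play_rows", "kwargs": {
  "targets": [
    [1,0,-0.003,-0.012,0,0,0],
    [1,0,0,-0.022,0,0,0],
    [1,0,0,-0.025,0,0,0],
    [1,0,0,-0.025,0,0,0],
    [1,0,0,-0.025,0,0,0],
    [1,0,0,-0.025,0,0,0],
    [1,0,0,-0.025,0,0,0],
    [1,0,0,-0.025,0,0,0],
    [1,0,0,-0.02,0,0,0],
    [1,0,0,-0.012,0,0,0],
    [1,0,0,-0.007,0,0,0],
    [1,0,0,0,0,0,0]
  ]
}}

```text
time_s: 10.12
position: [0.5308, 0.2354, 0.0233]
tcp_rot: [[-0.238, 0.971, -0.001], [0.971, 0.238, -0.0], [-0.0, -0.001, -1.0]]
force: [-0.5, 0.5, -0.9]
opening: 0.476
```

Request:
{"fn": "play_rows", "kwargs": {
  "targets": [
    [1,0,0,-0.002,0,0,0],
    [1,0,0,-0.002,0,0,0],
    [1,0,0,-0.002,0,0,0],
    [1,0,0,0,0,0,0]
  ]
}}

```text
time_s: 10.62
position: [0.5308, 0.2358, 0.0175]
tcp_rot: [[-0.239, 0.971, -0.0], [0.971, 0.239, -0.0], [0.0, -0.0, -1.0]]
force: [-0.5, 0.3, -1.3]
opening: 0.482
```

Request:
{"fn": "play_rows", "kwargs": {
  "targets": [
    [1,0,0,-0.001,0,0,0],
    [1,0,0,-0.001,0,0,0],
    [1,0,0,0,0,0,0]
  ]
}}

```text
time_s: 11.0
position: [0.5309, 0.2358, 0.0166]
tcp_rot: [[-0.239, 0.971, 0.0], [0.971, 0.239, 0.0], [-0.0, 0.0, -1.0]]
force: [-0.9, -0.6, 5.7]
opening: 0.478
```

Request:
{"fn": "play_rows", "kwargs": {
  "targets": [
    [0.4,0,0,0,0,0,0],
    [0.2,0,0,0,0,0,0],
    [0,0,0,0,0,0,0],
    [0,0,0,0,0,0,0],
    [0,0,0,0.008,0,0,0],
    [0,0,0,0.015,0,0,0],
    [0,0,0,0.03,0,0,0],
    [0,0,0,0.04,0,0,0],
    [0,0,0,0.045,0,0,0],
    [0,0,0,0.045,0,0,0],
    [0,0,0,0.045,0,0,0],
    [0,0,0,0.03,0,0,0]
  ]
}}

```text
time_s: 12.5
position: [0.5313, 0.2359, 0.2775]
tcp_rot: [[-0.239, 0.971, 0.005], [0.971, 0.239, 0.001], [-0.0, 0.005, -1.0]]
force: [0.8, -0.7, -1.1]
opening: 0.998
```

Run:
```python
from h import *
im=bot.capture('scene'); t=bot.capture('top'); r=lambda i:cv2.resize(i,None,fx=2,fy=2,interpolation=cv2.INTER_CUBIC)
cv2.imwrite('pics/c4.png',np.hstack([r(im[20:230,240:420]),r(t[150:360,100:300])]))
s=bot.read_state();R=s['tcp_rot']; print(s['position'],np.degrees(np.arctan2(R[1,1],R[0,1])),s['joint_positions'],s['time_s'])
```

```text
[0.53301881 0.23637567 0.27887975] 13.81980047224902 [ 1.29393587e+01  2.32726935e+01  8.48078983e+01  3.98523479e-03
  7.13298195e+01 -8.81670916e-01] 12.6
```

View pics/c4.png

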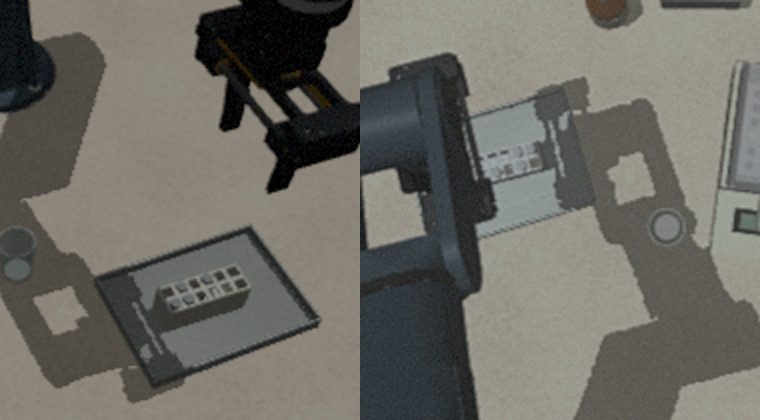

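The rack stands upright in the middle of the tray (left half about (205,288)), and the beaker is unmoved. Next is the handle. Lid centre plus geometry puts it at (0.425,-0.191), and direct triangulation gives (0.425,-0.193, z 0.133), so they agree. The fingers go to a partial opening so that one fits the 39 mm gap.

Request:
{"fn": "play_rows", "kwargs": {
  "targets": [
    [0.58,-0.008,-0.036,-0.005,0,0,-0.033],
    [0.58,-0.009,-0.036,-0.005,0,0,-0.033],
    [0.58,-0.009,-0.036,-0.005,0,0,-0.033],
    [0.58,-0.009,-0.036,-0.005,0,0,-0.033],
    [0.58,-0.009,-0.036,-0.005,0,0,-0.033],
    [0.58,-0.009,-0.036,-0.005,0,0,-0.033],
    [0.58,-0.009,-0.036,-0.005,0,0,-0.033],
    [0.58,-0.009,-0.036,-0.005,0,0,-0.033],
    [0.58,-0.009,-0.036,-0.005,0,0,-0.033],
    [0.58,-0.009,-0.036,-0.005,0,0,-0.033],
    [0.58,-0.009,-0.036,-0.005,0,0,-0.033],
    [0.58,-0.008,-0.032,-0.005,0,0,-0.028]
  ]
}}

```text
time_s: 14.1
position: [0.4237, -0.193, 0.2129]
tcp_rot: [[0.151, 0.989, -0.001], [0.989, -0.151, 0.001], [0.001, -0.001, -1.0]]
force: [0.5, 0.5, 0.1]
opening: 0.42
```

Request:
{"fn": "play_rows", "kwargs": {
  "targets": [
    [0.58,0,0,-0.01,0,0,0],
    [0.58,0,0,-0.01,0,0,0],
    [0.58,0,0,-0.01,0,0,0],
    [0.58,0,0,0,0,0,0]
  ]
}}

```text
time_s: 14.6
position: [0.4243, -0.1908, 0.1826]
tcp_rot: [[0.148, 0.989, -0.002], [0.989, -0.148, 0.002], [0.001, -0.002, -1.0]]
force: [-0.1, -0.1, 0.0]
opening: 0.417
```

Run:
```python
from h import *
im=bot.capture('scene'); t=bot.capture('top'); r=lambda i:cv2.resize(i,None,fx=3,fy=3,interpolation=cv2.INTER_CUBIC)
cv2.imwrite('pics/c5.png',np.hstack([r(im[80:210,110:240]),r(t[200:330,265:395])]))
s=bot.read_state();R=s['tcp_rot']; print(s['position'],np.degrees(np.arctan2(R[1,1],R[0,1])),s['joint_positions'],s['opening'],s['time_s'])
print('tcp px',proj('scene',s['position'])-[110,80],proj('scene',[.4247,-.192,.13])-[110,80])
```

```text
[ 0.4250166  -0.19166253  0.18345398] -8.529128600176278 [-3.80478171e+01  2.15552304e+01  1.06708752e+02  2.90444541e-03
  5.17537549e+01 -2.95204855e+01] 0.41820009604064917 14.7
tcp px [57.56100968 32.19429542] [62.03183805 47.32679179]
```

View pics/c5.png

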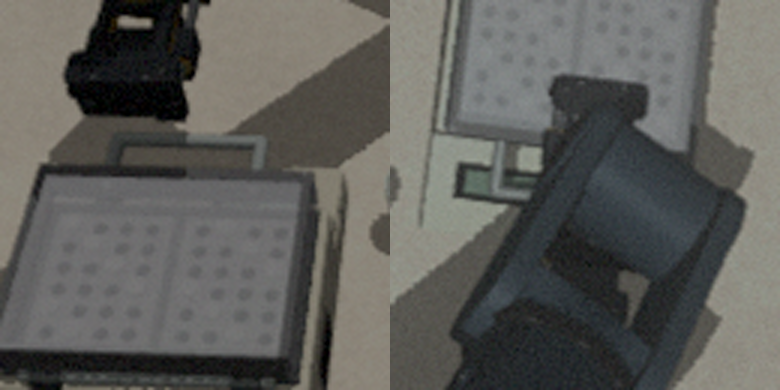

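The handle bar is centred at crop (190,140), which is (63,47) unscaled, matching the projected target (62,47). The fingertips are above it, so I descend.

Request:
{"fn": "play_rows", "kwargs": {
  "targets": [
    [0.58,0,0,-0.008,0,0,0],
    [0.58,0,0,-0.01,0,0,0],
    [0.58,0,0,-0.01,0,0,0],
    [0.58,0,0,-0.01,0,0,0],
    [0.58,0,0,0,0,0,0]
  ]
}}

```text
time_s: 15.32
position: [0.4242, -0.1919, 0.1445]
tcp_rot: [[0.15, 0.989, -0.002], [0.989, -0.15, 0.002], [0.001, -0.002, -1.0]]
force: [0.8, -0.8, 0.3]
opening: 0.421
```

Request:
{"fn": "play_rows", "kwargs": {
  "targets": [
    [0.58,0,0,-0.01,0,0,0],
    [0.58,0,0,-0.01,0,0,0],
    [0.58,0,0,-0.008,0,0,0],
    [0.58,0,0,-0.005,0,0,0],
    [0.58,0,0,0,0,0,0]
  ]
}}

```text
time_s: 15.95
position: [0.4246, -0.1921, 0.1121]
tcp_rot: [[0.149, 0.989, -0.001], [0.989, -0.149, 0.001], [0.0, -0.001, -1.0]]
force: [-1.6, 0.4, -0.0]
opening: 0.418
```

Request:
{"fn": "play_rows", "kwargs": {
  "targets": [
    [0.7,0,0,0,0,0,0],
    [0.8,0,0,0,0,0,0],
    [1,0,0,0,0,0,0],
    [1,0,0,0,0,0,0],
    [1,0,0,0,0,0,0],
    [1,0,0,0,0,0,0]
  ]
}}

```text
time_s: 16.7
position: [0.4232, -0.1919, 0.1126]
tcp_rot: [[0.149, 0.989, -0.003], [0.989, -0.149, 0.001], [0.0, -0.003, -1.0]]
force: [-5.2, -1.3, 3.5]
opening: 0.127
```

Run:
```python
from h import *
s=bot.read_state(); print(s['position'],s['force'],s['opening']*87,s['joint_positions'].round(1))
# arc of the bar: hinge 217 behind / 18 below bar; world deltas per 5 deg
ex=np.array([np.cos(np.radians(-8.55)),np.sin(np.radians(-8.55))])
r=np.hypot(217,18); a0=np.arctan2(18,217)
A=np.radians(np.arange(0,61,5)); x=217-r*np.cos(a0+A); z=r*np.sin(a0+A)-18
for i in range(1,len(A)): d=(x[i]-x[i-1])*ex; print(int(np.degrees(A[i])+.5),(d/1000).round(4),round((z[i]-z[i-1])/1000,4),' cum',x[i].round(1),z[i].round(1))
```

```text
[ 0.42316526 -0.1919069   0.1126336 ] [-5.16650302 -1.30681422  3.51366191] 11.007198824790455 [-3.820e+01  2.880e+01  1.105e+02 -1.000e-01  4.090e+01 -2.950e+01]
5 [ 0.0024 -0.0004] 0.0188  cum 2.4 18.8
10 [ 0.004  -0.0006] 0.0186  cum 6.4 37.4
15 [ 0.0056 -0.0008] 0.0181  cum 12.1 55.6
20 [ 0.0071 -0.0011] 0.0176  cum 19.2 73.1
25 [ 0.0086 -0.0013] 0.0169  cum 27.9 90.0
30 [ 0.01   -0.0015] 0.0161  cum 38.1 106.1
35 [ 0.0114 -0.0017] 0.0151  cum 49.6 121.2
40 [ 0.0126 -0.0019] 0.0141  cum 62.3 135.3
45 [ 0.0138 -0.0021] 0.0129  cum 76.3 148.2
50 [ 0.0149 -0.0022] 0.0116  cum 91.3 159.8
55 [ 0.0158 -0.0024] 0.0103  cum 107.3 170.1
60 [ 0.0166 -0.0025] 0.0088  cum 124.1 178.9
```

Gripped: the opening is 11 mm on a 12 mm bar. I start along the arc at 2.5° per row.

Request:
{"fn": "play_rows", "kwargs": {
  "targets": [
    [1,0,0,0.005,0,0,0],
    [1,0.001,0,0.007,0,0,0],
    [1,0.001,0,0.007,0,0,0],
    [1,0.002,-0.0003,0.009,0,0,0],
    [1,0.002,-0.0003,0.009,0,0,0],
    [1,0.003,-0.0004,0.009,0,0,0],
    [1,0.003,-0.0004,0.009,0,0,0],
    [1,0,0,0,0,0,0]
  ]
}}

```text
time_s: 17.7
position: [0.4345, -0.1937, 0.168]
tcp_rot: [[0.148, 0.989, -0.005], [0.989, -0.148, -0.0], [-0.001, -0.005, -1.0]]
force: [-8.4, -3.5, 0.2]
opening: 0.124
```

Request:
{"fn": "play_rows", "kwargs": {
  "targets": [
    [1,0.0036,-0.0005,0.0088,0,0,0],
    [1,0.0036,-0.0005,0.0088,0,0,0],
    [1,0.0043,-0.0006,0.0085,0,0,0],
    [1,0.0043,-0.0006,0.0085,0,0,0],
    [1,0.005,-0.0008,0.008,0,0,0],
    [1,0.005,-0.0008,0.008,0,0,0],
    [1,0.0057,-0.0009,0.0076,0,0,0],
    [1,0.0057,-0.0009,0.0076,0,0,0],
    [1,0.0063,-0.0009,0.007,0,0,0],
    [1,0.0063,-0.0009,0.007,0,0,0],
    [1,0,0,0,0,0,0]
  ]
}}

```text
time_s: 19.08
position: [0.4822, -0.2014, 0.2489]
tcp_rot: [[0.148, 0.989, -0.01], [0.989, -0.148, -0.001], [-0.003, -0.01, -1.0]]
force: [-13.7, -4.1, 10.1]
opening: 0.128
```

Run:
```python
from h import *
s=bot.read_state(); print(s['position'],s['force'],s['moment'],s['opening']*87,s['joint_positions'].round(1))
im=bot.capture('scene'); t=bot.capture('top'); r=lambda i:cv2.resize(i,None,fx=3,fy=3,interpolation=cv2.INTER_CUBIC)
cv2.imwrite('pics/c6.png',np.hstack([r(im[60:230,100:230]),r(t[150:320,265:395])]))
```

```text
[ 0.48216986 -0.20137419  0.24885623] [-13.74515113  -4.14311057  10.11054903] [-0.57667823  2.66320929 -0.0726801 ] 11.093749926263314 [-34.7  20.7  94.5  -0.4  65.2 -26. ]
```

View pics/c6.png

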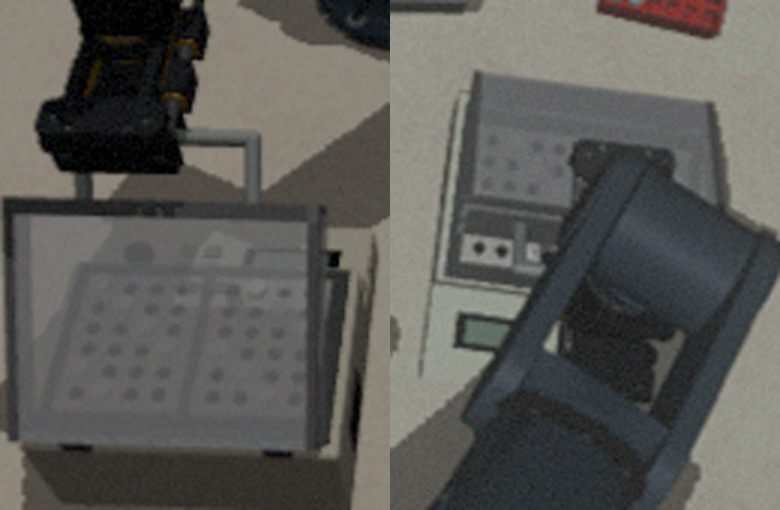

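The handle is still pinched and the lid has followed to about 40°, its front edge at crop row 205. The forces are modest, so I continue.

Request:
{"fn": "play_rows", "kwargs": {
  "targets": [
    [1,0.0069,-0.001,0.0065,0,0,0],
    [1,0.0069,-0.001,0.0065,0,0,0],
    [1,0.0075,-0.0011,0.0058,0,0,0],
    [1,0.0075,-0.0011,0.0058,0,0,0],
    [1,0.0079,-0.0012,0.0052,0,0,0],
    [1,0.0079,-0.0012,0.0052,0,0,0],
    [1,0.0083,-0.0013,0.0044,0,0,0],
    [1,0.0083,-0.0013,0.0044,0,0,0],
    [1,0,0,0,0,0,0],
    [1,0,0,0,0,0,0]
  ]
}}

```text
time_s: 20.42
position: [0.5476, -0.212, 0.2943]
tcp_rot: [[0.149, 0.989, 0.001], [0.989, -0.149, -0.005], [-0.005, 0.002, -1.0]]
force: [-7.0, -2.4, 9.7]
opening: 0.122
```

Run:
```python
from h import *
s=bot.read_state(); p=s['position']; print(p,s['force'],s['moment'],s['opening']*87,s['tcp_rot'][:,2],s['time_s'])
g=p-0.019*s['tcp_rot'][:,2]; H=np.array([.639,-.2238,.112]); ex=np.array([.9888,-.1487,0])
d=g-H; f=-d@ex; print('grasp rel hinge',f,d[2],'r',np.hypot(f,d[2]),'lid deg',np.degrees(np.arctan2(d[2],f)-np.arctan2(18,217)))
im=bot.capture('scene'); cv2.imwrite('pics/c7.png',cv2.resize(im[40:320,80:420],None,fx=2,fy=2,interpolation=cv2.INTER_CUBIC))
```

```text
[ 0.54764342 -0.21197441  0.29426612] [-7.03808105 -2.42703701  9.71393847] [-0.60895448  1.18433959 -0.05839139] 10.649896523453384 [ 0.00119361 -0.00492775 -0.99998715] 20.425
grasp rel hinge 0.09212819843975503 0.20126587528918105 r 0.22134940140798903 lid deg 60.66256751587681
```

View pics/c7.png

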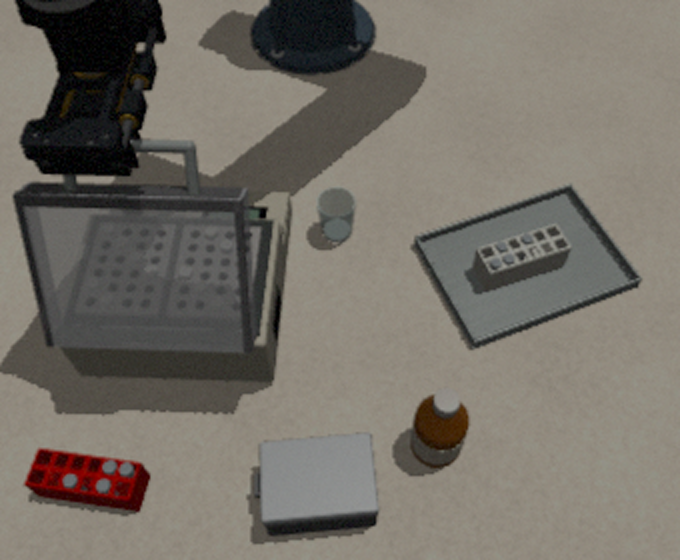

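The lid stands open with its front edge at crop rows 187–190, the handle still pinched, and the rack upright in the tray at (522,250); bystanders are unmoved. One independent check of the angle by ray projection, after a short hold.

Request:
{"fn": "play_rows", "kwargs": {
  "targets": [
    [1,0,0,0,0,0,0],
    [1,0,0,0,0,0,0],
    [1,0,0,0,0,0,0],
    [1,0,0,0,0,0,0]
  ]
}}

```text
time_s: 20.98
position: [0.5476, -0.2119, 0.2942]
tcp_rot: [[0.149, 0.989, 0.001], [0.989, -0.149, -0.005], [-0.005, 0.002, -1.0]]
force: [-4.8, -3.2, 8.8]
opening: 0.124
```

Run:
```python
from h import *
H=np.array([.639,-.2238,.112]); ex=np.array([.9888,-.1487,0]); ey=np.array([.1487,.9888,0])
print('seen',(80+17/2,40+187/2),(80+245/2,40+190/2))
for a in (52,56,60,64,68):
    t=np.radians(a); x=-172*np.cos(t)+37*np.sin(t); z=172*np.sin(t)+37*np.cos(t)
    print(a,[proj('scene',H+ex*x/1e3+ey*y+[0,0,z/1e3]).round(1) for y in(-.11,.11)])
s=bot.read_state(); print(s['position'],s['force'],s['opening'],abs(s['qvel']).max())
```

```text
seen (88.5, 133.5) (202.5, 135.0)
52 [array([ 90.9, 131.7]), array([202.5, 133.9])]
56 [array([ 88.2, 134.4]), array([201.6, 136.7])]
60 [array([ 85.7, 137.6]), array([200.6, 139.9])]
64 [array([ 83.2, 141.3]), array([199.6, 143.6])]
68 [array([ 80.7, 145.4]), array([198.7, 147.8])]
[ 0.54760327 -0.21194617  0.29421622] [-4.81506818 -3.17864196  8.81953748] 0.12427597204468285 0.08341819303223365
```

Run:
```python
from h import *
H=np.array([.639,-.2238,.112]); ex=np.array([.9888,-.1487,0]); ey=np.array([.1487,.9888,0])
im=bot.capture('scene'); g=cv2.cvtColor(im,cv2.COLOR_BGR2GRAY)
print('rows128-148 col100:',g[128:150,98:103].mean(1).round(),' col190:',g[128:150,188:193].mean(1).round())
for a in (52,56,60,64,68):
    t=np.radians(a); o=[]
    for lx,lz in((172,37),(172,-4),(217,18)):
        x=-lx*np.cos(t)+lz*np.sin(t); z=lx*np.sin(t)+lz*np.cos(t); o+=[proj('scene',H+ex*x/1e3+ey*y+[0,0,z/1e3]).round(1) for y in((-.11,.11) if lx==172 else (.055,))]
    print(a,*o)
```

```text
rows128-148 col100: [140. 139. 131.  78.  33.  34.  32.  32.  34.  46.  39.  32.  31.  30.
  32.  75.  95.  98.  98.  97.  96.  94.]  col190: [78. 77. 77. 77. 78. 73. 66. 62. 64. 66. 65. 73. 54. 45. 43. 43. 43. 52.
 81. 88. 88. 85.]
52 [ 90.9 131.7] [202.5 133.9] [100.  127.9] [205.8 130. ] [175.4 108.8]
56 [ 88.2 134.4] [201.6 136.7] [ 97.4 129.1] [204.9 131.2] [173.6 110.7]
60 [ 85.7 137.6] [200.6 139.9] [ 94.8 130.6] [204.  132.8] [171.8 113.3]
64 [ 83.2 141.3] [199.6 143.6] [ 92.3 132.7] [203.  134.9] [169.9 116.5]
68 [ 80.7 145.4] [198.7 147.8] [ 89.7 135.2] [202.1 137.4] [168.1 120.4]
```

Two separate edges of the lid confirm about 60°: the outline at row 131 (predicted 130.6) and the upper front edge at row 137 (predicted 137.6). The handle bar at row 112.5 also fits (predicted 113.3). Handing in.

```bash
python3 -c "
from rig import bot
print(bot.hand_in())"
```

```text
the job is handed in; nothing more can be done
None
```

I moved the white rack from the lid into the steel tray, where it stands upright. I then lifted the lid by its handle to about 60° and handed in at about 21 s, still holding it.

- **Lid angle:** the gripper position gives 60.7°. The lid edges and handle bar in the picture also fit 60° within about a degree. An earlier comparison seemed to show about 55°, but I had matched the wrong edge of the lid frame.
- **Grip:** the handle was still pinched (opening about 11 mm) and the arm was still. It reads the bar as 221 mm from the hinge instead of the expected 218 mm, which is within measuring error.
- **Forces:** the highest wrist reading I saw was about 18 N, partway through the lift, and about 10 N while holding.
- **Other things:** the last picture showed the beaker, bottle, tip box and red look-alike where they started.

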